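# Load an adhesive cartridge into the dispensing pump

### The arm

A 7-joint arm with a two-finger parallel gripper is mounted at the origin on the work surface. World frame = base frame: x ahead of the robot, y to its left, z up, the work surface at z = 0. Lengths are in m, angles in rad, forces in N, time in s.
With the tool pointing down it reaches from about 0.425 to 0.925 m from the base axis. Payload 6.8 kg.
Tool frame: the origin (TCP) lies at the very end of the fingers, on their centre line; the grasp point (between the pads) lies 19 mm behind it; z points along the fingers, y is the line along which they close (so a half turn about z gives the same grasp; the last joint's range is limited). The gripper opens to 85 mm and grips with 20 to 120 N. Pads are 22 mm wide; open, the fingers measure 114 mm over their backs; the gripper's body (76 mm by 85 mm) begins 54 mm behind the grasp point. The pads swing forward as they close: fully open they stand 13 mm farther back than shut.
Start: joints at [1.126, 0.477, 0.022, 1.555, -0.011, 1.109, -0.083], TCP at [0.223, -0.637, 0.231] pointing down, gripper open.
Joint ranges: [-2.96, 2.96], [-0.34, 2.1], [-1.41, 1.46], [0.24, 2.44], [-1.37, 4.51], [0.17, 1.92], [-2.96, 2.96]. Speed limits (rad/s): [2.39, 2.39, 3.14, 3.14, 3.14, 3.14, 3.14].

### API

Orientations are given as a rotation vector (axis times angle).
In Python, from bench import monitor, optics, r gives the robot as it stands.
- The arm moves only by the shell command python3 -m crank 'ROWS' [OPENING] [FORCE]. ROWS is JSON, a list of rows, each a list of 2 entries, a list of its own where there are three numbers: the shift along the tool's x, y, z in cm, then the turn, a rotation vector about the tool's x, y, z in rad. A call has 1 to 5 rows; each row shifts and turns the commanded pose from where the row before left it, along the tool's axes as they then stand; what a row does not reach is not made up. A row lasts 1/10 s, in which the tool goes at most 50 mm and 8.59 degrees, less where a joint would pass 70% of its speed; a pose out of reach is approached as far as the arm can. A call is refused whole if a number of a shift passes 5 or a number of a turn 0.15, either way. A call with a gripper value outside its range is refused whole. OPENING is the finger opening in cm, from 0 to 8.54, set as the call begins (- or left out, the last holds). The fingers move at their own pace and stop on an object; FORCE is the grip in N (left out, the last holds). Time passes only in rows, so rows that do not move let the fingers close. It gives the time, the measured TCP pose, the force, the opening and the grip force at its end, in the units of the state.
- monitor.get_obs(): the state, without advancing time (a new reading comes with each control period).
- optics.grab_frame(name): name is "scene" or "top" or "wrist"; returns (picture, depth): 420x560x3 uint8, red, green, blue; 420x560 float32, m along the optical axis (not along the pixel's ray), 0 where there is no reading.
- optics.camera_model(name): a dict with "vertical_fov" (degrees; the focal length in pixels is half the picture's height over the tangent of half this angle, whatever the lens; pixels are square), "cx", "cy" (the principal point, pixels), "R" (3x3) and "t" (3): a world point X has camera coordinates R X + t; the wrist camera has in their place "hand_eye" (4x4, takes a point from camera to tool coordinates, whose origin is the TCP and whose axes are the flange's). Camera axes: x right, y down, z forward; pixel columns grow to the right and rows downward; lengths in m; the calibration is good to about 2 mm. A picture is of the moment at which its call begins: read the wrist's pose just before it. camera_model takes no time and is no camera call.
- r.hand_in(): hands the job in; it is judged then, once.
The state is a dict: "clock": time; "joints": joint angles; "qvel": joint speeds; "tau": joint torques, N m; "tcp_pos": TCP position; "orientation": TCP orientation; "contact_force": force on the tool from outside, world axes, zero at the start; "moment": the same for the moment, N m; "grip_width": finger opening in m; "gripper_force": force on a finger pad.
Only numpy, scipy, OpenCV 4.12 (cv2) and the standard library are available. Lean on these libraries where they do the work, as an engineer would, in place of code of your own. Each camera call takes 0.05 s, during which the arm holds its last target. There are 200 camera calls.

### The job

Load the adhesive cartridge from the black tray into the dispensing pump: lift the sprung clamp bar and turn it aside onto its ledge, lay the cartridge gently in the two V rests with its nozzle towards the nose stop, and slide it home until the stop's sprung pad is pressed fully in, with a firm push of 5 to 10 N and never more than 15 N. Let go with the barrel still touching the pad, then turn the bar back square across it and lower it until it clamps the barrel, without forcing it or letting it snap down; leave the other things on the bench where they are.

Things in the scene. Friction and masses are not known exactly. Their poses are not given: they have to be found in the camera images.
- pump: Fixed low white/aluminium pump, base 165 (x) by 285 (y) by 25 mm. Origin on the bench under the barrel channel: y along the channel (nose stop at -y), x across it (clamp post at x +62, y +72 mm), z up. 90-degree V rests at y -60 to -48 and +66 to +78 mm hold the barrel's axis at x 0, 60 mm above the bench; rests 58 mm high; deck between them 27 mm high. Drive block 66 mm high at y 131 to 145.
- ledge_top (a point): Middle of the top of the parking ledge (20 by 34 mm, 90 mm above the bench), 33 mm from the post's axis towards the pump's +y. The raised bar can be set down here.
- post (a joint): Lift of the clamp post, m: 0 = fully down, up to 0.034. A spring pulls it down, about 11 N at the bottom growing to 16 N at the top, parts' weight included. 0.020 = bar resting on the ledge; about 0.003 = bar pressing on a seated barrel.
- bar (a joint): Turn of the clamp bar about the upright post, rad: 0 = straight across the channel (bar points to the pump's -x); positive turns it clockwise seen from above, towards the pump's +y. At 0.9 to 1.6 it lies over the ledge. The ledge blocks it at about 0.6 unless the post is lifted more than 0.020. Range -0.35 to 1.75; light friction keeps it where it is left.
- handle (a point): Centre of the black grip paddle on the post's axis: 30 mm long (its x), 12 mm thick (its y: pinch across this), 30 mm tall; turns and lifts with the bar. 111 mm above the bench with the post down. Top of the bar is 29 mm, its underside 41 mm below this point. The steel bar points to its -x, 14 mm wide, 12 mm thick, reaching 84 mm from the axis.
- barrel_center (a point): Centre of the loose white cartridge, on its axis: barrel 28 mm diameter, 170 mm long, about 90 g (varies). y along its axis: nozzle (8 mm diameter, 10 mm long) at the -y end, 40 mm disc flange, 4 mm thick, at the +y end. At the start it lies in the tray, axis 46 mm above the bench, free for fingers over its middle 85 mm.
- barrel: The same cartridge; its origin is the same point with the same axes.
- barrel_nose (a point): Middle of the barrel's flat front shoulder, on its axis, 85 mm from its centre (the nozzle starts here).
- tray: Fixed black plastic tray, 85 (x) by 190 (y) by 10 mm with two V rests at y = -62 to -50 and +50 to +62 mm; origin at the centre of its underside. The cartridge lies along its y axis, nozzle to -y.
- stop: Nose stop with all it carries; origin on the bench under its fixed block, 112 mm from the pump's origin to its -y. The black pad (two cheeks, 44 mm wide, 69 mm high, 14 mm slot between for the nozzle) faces the barrel's shoulder at 25 to 39 mm from this origin to the pump's +y: the setting differs and is NOT measured, find it by feel. Spring 0.5 N/mm over 4 mm, then solid.
- board: Loose green circuit board, 85 by 130 mm and 4 mm thick, flat on the bench; origin at the centre of its underside. Bystander.
- jar: Loose white jar, 52 mm diameter, 60 mm high, standing; origin at the centre of its underside. Bystander.
- mouse: Loose black computer mouse, 100 by 58 by 30 mm; origin at the centre of its underside. Bystander.
There are look-alikes about, which are no part of the job. What is meant by the barrel is not red, and is the smaller of those in its own colour.

How it is judged:
On the way, in this order (a step that is already met when the one before it is completed fails the run):
1. the clamp bar is lifted and turned aside over its ledge (value of joint post above 0.0175 m and value of joint bar above 0.85 rad), for 0.2 s.
2. with the bar aside, the barrel lies in both V rests and is pressed home on the nose stop with more than 4 N (x of barrel_center in the frame of pump between -0.004 and 0.004 m and z of barrel_center in the frame of pump between 0.055 and 0.064 m and angle between the y axis of barrel_center and the y axis of pump, either way round below 0.06 rad and value of joint bar above 0.85 rad and contact force between barrel and stop above 4 N), for 0.1 s.
At the end, for the whole second after the job is handed in: Barrel at rest in both V rests (within 4 mm of mid-channel, 55 to 64 mm up, 0.06 rad of the channel), shoulder still pressing on the nose stop's pad (over 0.1 N); bar within 0.2 rad of square across it, lift 1 to 6 mm, pressing on it with more than 5 N (x of barrel_center in the frame of pump between -0.004 and 0.004 m and z of barrel_center in the frame of pump between 0.055 and 0.064 m and angle between the y axis of barrel_center and the y axis of pump, either way round below 0.06 rad and contact force between barrel and stop above 0.1 N and value of joint bar between -0.2 and 0.2 rad and value of joint post between 0.001 and 0.006 m and contact force between bar and barrel above 5 N and linear speed of barrel below 0.01 m/s); the robot touches nothing.
It fails at once if the barrel is pushed against the nose stop with more than 15 N (contact force between barrel and stop above 15 N).
It fails at once if the clamp bar snaps or is forced down on the barrel (more than 35 N) (contact force between bar and barrel above 35 N).
It fails at once if the barrel is dropped or forced into the pump (more than 50 N between them in all) (contact force between barrel and pump above 50 N).
It fails at once if the circuit board, jar or mouse is moved more than 30 mm (distance of any of board, jar, mouse from where it was at the start of the episode above 0.03 m).
It also fails if it takes over 72 s, if anything falls off the work surface, if the arm or the gripper's body presses on something with over 40 N, if the wrist force passes 120 N, or if a joint passes its speed limit or range.

## Working session

There is one attempt and no reset: what is moved stays moved. The work goes in short steps, Python scripts to look and compute and a shell command to move; the robot and the scene stay as the last step left them, time stands still between calls to the robot, and variables do not carry over. Pictures are saved under pics/ and viewed, at most 10 in all, crops included, and the job is handed in when it is done.

```bash
ls; mkdir -p pics; python3 - <<'E'
from bench import monitor, optics, r
import cv2,numpy as np
o=monitor.get_obs();print({k:np.round(v,3) for k,v in o.items()})
for n in("scene","top"):
    p,d=optics.grab_frame(n);cv2.imwrite(f"pics/{n}.png",p[...,::-1]);np.save(f"pics/{n}_d.npy",d);m=optics.camera_model(n);print(n,m)
print(optics.camera_model("wrist"))
E
```

```text
pics
{'clock': np.float64(0.0), 'joints': array([ 1.126,  0.478,  0.022,  1.556, -0.011,  1.109, -0.083]), 'qvel': array([-0.002,  0.   , -0.   ,  0.   ,  0.   ,  0.   ,  0.002]), 'tau': array([-1.0000e-03, -5.9646e+01,  1.6080e+00, -2.8120e+01,  1.3000e-02,
        9.0000e-03, -0.0000e+00]), 'tcp_pos': array([ 0.223, -0.637,  0.23 ]), 'orientation': array([-3.095e+00, -5.260e-01,  1.000e-03]), 'contact_force': array([ 0.788, -0.374,  0.743]), 'moment': array([ 0.039, -0.042, -0.018]), 'gripper_force': np.float64(0.0), 'grip_width': np.float64(0.085)}
scene {'vertical_fov': 43.82341259478591, 'cx': 276.72669196580534, 'cy': 207.72468869330368, 'R': array([[ 0.63978902,  0.7683711 ,  0.01660921],
       [ 0.49688114, -0.39705089, -0.77166037],
       [-0.58632682,  0.50195264, -0.6358179 ]]), 't': array([-0.26794414, -0.20490414,  1.61864146])}
top {'vertical_fov': 42.86452424368736, 'cx': 273.89831485517516, 'cy': 212.33990538023681, 'R': array([[ 1.61879611e-02, -9.99864171e-01,  3.09679425e-03],
       [-9.87960953e-01, -1.64716723e-02, -1.53824053e-01],
       [ 1.53854169e-01, -5.69414006e-04, -9.88093402e-01]]), 't': array([-0.08249956,  0.49877156,  1.44332976])}
{'vertical_fov': 71.61177224152834, 'cx': 282.15032222438276, 'cy': 206.7210799670547, 'hand_eye': array([[ 1.13817035e-03, -9.65960494e-01, -2.58687127e-01,
         6.63995527e-02],
       [ 9.99998264e-01,  7.17727934e-04,  1.71972819e-03,
        -1.53427846e-04],
       [-1.47552252e-03, -2.58688635e-01,  9.65959633e-01,
        -1.43060120e-01],
       [ 0.00000000e+00,  0.00000000e+00,  0.00000000e+00,
         1.00000000e+00]])}
```

View pics/top.png

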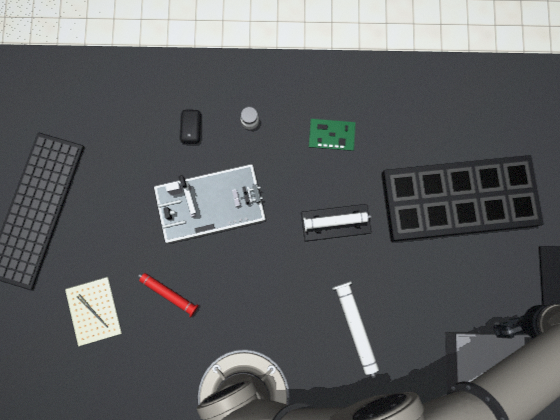

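View pics/scene.png

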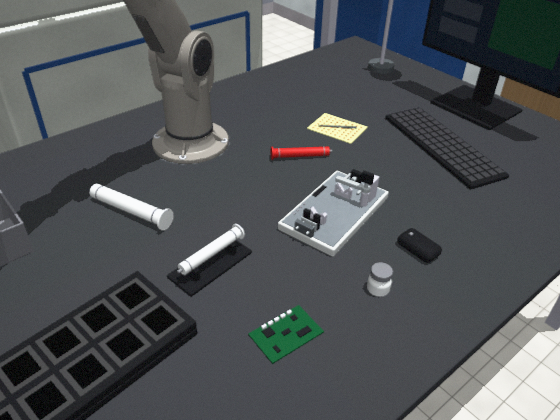

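The top view shows the pump around (210,203) and the tray cartridge at (336,220). The bigger white look-alike is at (357,330) and the red one at (168,295). I'll zoom in on the pump and tray.

```bash
cat > h.py <<'E'
import numpy as np,cv2
from scipy.spatial.transform import Rotation as Ro
from bench import monitor, optics, r
def cam(n,obs=None):
    m=optics.camera_model(n);f=210/np.tan(np.radians(m["vertical_fov"]/2))
    K=np.array([[f,0,m["cx"]],[0,f,m["cy"]],[0,0,1]])
    if n!="wrist": return K,np.array(m["R"]),np.array(m["t"])
    T=np.eye(4);T[:3,:3]=Ro.from_rotvec(obs["orientation"]).as_matrix();T[:3,3]=obs["tcp_pos"]
    W=np.linalg.inv(T@np.array(m["hand_eye"]));return K,W[:3,:3],W[:3,3]
def plane(c,uv,z):
    K,R,t=c;uv=np.atleast_2d(uv).astype(float);d=np.c_[uv,np.ones(len(uv))]@np.linalg.inv(K).T@R
    o=-R.T@t;return o+d*((z-o[2])/d[:,2])[:,None]
def pix(c,X):
    K,R,t=c;p=(np.atleast_2d(X)@R.T+t)@K.T;return p[:,:2]/p[:,2:]
def dpts(c,d):
    K,R,t=c;v,u=np.indices(d.shape);P=np.stack([u,v,np.ones_like(u)],-1)@np.linalg.inv(K).T*d[...,None]
    return (P-t)@R
E
python3 - <<'E'
from h import *
p=cv2.imread("pics/top.png");d=np.load("pics/top_d.npy");c=cam("top")
a=cv2.resize(p[155:250,140:385],(800,310),interpolation=cv2.INTER_CUBIC)
s=cv2.imread("pics/scene.png");b=cv2.resize(s[160:280,160:400],(580,290),interpolation=cv2.INTER_CUBIC)
o=np.zeros((600,800,3),np.uint8);o[:310]=a;o[310:,:580]=b;cv2.imwrite("pics/crop.png",o)
P=dpts(c,d)
m=((P[...,2]>.015)&(d>0)).astype(np.uint8);n,l,st,ce=cv2.connectedComponentsWithStats(m)
for i in range(1,n):
    if 100<st[i,4]<9000:
        k=l==i;uv=np.argwhere(k)[:,::-1];X=P[k]
        print(st[i],X.mean(0).round(3),X[:,2].max().round(3))
# pump base rect
g=p.mean(2);k=((l==l[203,215])).astype(np.uint8)
cn=max(cv2.findContours(k,0,2)[0],key=cv2.contourArea);box=cv2.boxPoints(cv2.minAreaRect(cn));print(box,plane(c,box,.025).round(4))
# cartridge white
w=((p.min(2)>150)).astype(np.uint8);w[:,:295]=0;w[:,378:]=0;w[:195]=0;w[245:]=0
uv=np.argwhere(w)[:,::-1];X=plane(c,uv,.05);q=X[:,:2].mean(0);e=np.linalg.svd(X[:,:2]-q)[2][0];e*=np.sign(e[1]);s=(X[:,:2]-q)@e;print('cart',q,e,s.min(),s.max())
t=(X[:,:2]-q)@np.array([-e[1],e[0]])
for lo in np.arange(-.1,.1,.01):
    kk=(s>=lo)&(s<lo+.01)
    if kk.any(): print(round(lo,2),np.ptp(t[kk]).round(3),(t[kk].mean()).round(4),P[uv[kk][:,1],uv[kk][:,0],2].max().round(3))
E
```

```text
[240 107  18  22 313] [0.768 0.001 0.052] 0.071
[179 110  22  34 659] [0.747 0.17  0.029] 0.042
[   0  133   83  156 5422] [0.507 0.596 0.02 ] 0.035
[ 154  165  111   78 5910] [0.524 0.108 0.033] 0.135
[303 210  67  23 772] [ 0.478 -0.243  0.053] 0.071
[138 273  60  44 676] [0.273 0.212 0.028] 0.044
[ 332  282   47   96 1397] [ 0.189 -0.3    0.039] 0.062
[[151.63412 181.29266]
 [253.11707 159.54633]
 [266.36096 221.3512 ]
 [164.87802 243.09753]] [[ 0.585   0.2718  0.025 ]
 [ 0.6529 -0.0128  0.025 ]
 [ 0.4764 -0.0537  0.025 ]
 [ 0.411   0.2262  0.025 ]]
cart [ 0.47964067 -0.24453988] [-0.13039474  0.99146216] -0.09207619155553809 0.0877731858062977
-0.1 0.0 -0.0008 0.051
-0.09 0.025 -0.0006 0.062
-0.08 0.023 -0.0001 0.064
-0.07 0.026 -0.0002 0.067
-0.06 0.023 0.0003 0.066
-0.05 0.025 0.0002 1.503
-0.04 0.025 0.0002 0.065
-0.03 0.023 -0.0004 0.066
-0.02 0.026 0.0004 0.066
-0.01 0.023 0.0003 0.063
-0.0 0.025 -0.0 0.065
0.01 0.025 0.0004 0.065
0.02 0.023 -0.0005 0.065
0.03 0.025 0.0007 0.066
0.04 0.023 -0.0001 1.503
0.05 0.025 -0.0005 0.063
0.06 0.023 0.0004 1.503
0.07 0.023 -0.0009 1.503
0.08 0.031 0.0003 0.071
```

View pics/crop.png

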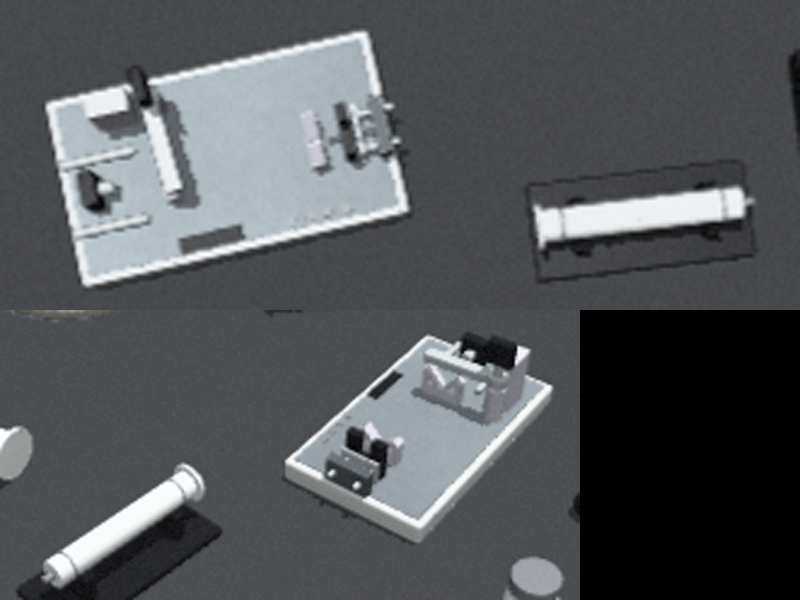

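The cartridge's flange end is at world +y (304,222) and its nozzle at -y (370,217). The pump's post and handle are at the upper left of the base (183,180), and the nose stop is at the right (250,195). I'll move the wrist over the pump for a close look.

```bash
R='[[3.0,-3.6,0],[0,0,0]]'
python3 -m crank '[[[3,-3.5,-0.5],[0,0,0]],[[3,-3.5,-0.5],[0,0,0]],[[3,-3.5,-0.5],[0,0,0]],[[3,-3.5,0],[0,0,0]],[[3,-3.5,0],[0,0,0]]]'
python3 -m crank '[[[3,-3.5,0],[0,0,0]],[[3,-3.5,0],[0,0,0]],[[3,-3.5,0],[0,0,0]],[[3,-3.5,0],[0,0,0]],[[3,-3.5,0],[0,0,0]]]'
python3 -m crank '[[[3,-3.5,0],[0,0,0]],[[3,-3.5,0],[0,0,0]],[[3,-3.5,0],[0,0,0]],[[3,-3.5,0],[0,0,0]],[[3,-3.5,0],[0,0,0]]]'
```

```text
clock: 0.6
tcp_pos: [0.3071, -0.4204, 0.2462]
orientation: [-3.097, -0.526, 0.0]
contact_force: [0.9, -0.6, -0.5]
grip_width: 0.0853
gripper_force: 0.0
clock: 1.1
tcp_pos: [0.3906, -0.2058, 0.2462]
orientation: [3.097, 0.526, -0.0]
contact_force: [0.6, -0.3, -0.2]
grip_width: 0.0856
gripper_force: 0.0
clock: 1.6
tcp_pos: [0.4744, 0.0088, 0.2463]
orientation: [3.097, 0.526, -0.0]
contact_force: [1.2, -0.5, 0.2]
grip_width: 0.085
gripper_force: 0.0
```

```bash

python3 -m crank '[[[2.7,-3.8,0],[0,0,0]],[[2.7,-3.8,0],[0,0,0]],[[0,0,2],[0,0,0.128]],[[0,0,0],[0,0,0]]]'
python3 - <<'E'
from h import *
o=monitor.get_obs();p,d=optics.grab_frame("wrist");np.save("pics/w1.npy",d);np.savez("pics/w1o.npz",**{k:o[k] for k in("orientation","tcp_pos")})
print(o["tcp_pos"],o["orientation"])
cv2.imwrite("pics/w1.png",p[...,::-1])
E
```

```text
clock: 2.0
tcp_pos: [0.4985, 0.0975, 0.224]
orientation: [3.124, 0.33, -0.007]
contact_force: [-0.5, -1.5, -0.7]
grip_width: 0.0855
gripper_force: 0.0
[0.49848007 0.0974737  0.22403524] [ 3.12391857  0.32996769 -0.0074032 ]
```

View pics/w1.png

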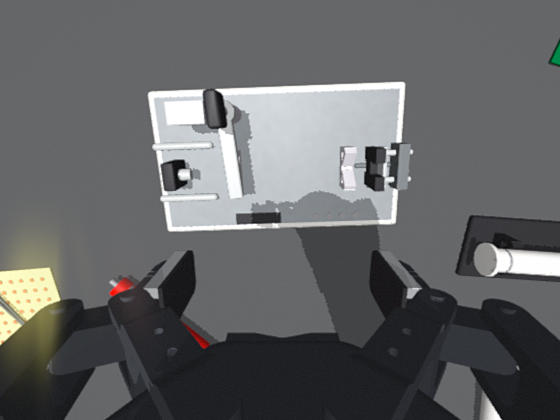

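The wrist view shows the pump rim corners at about (150,94), (404,83), (395,223) and (170,231). The handle is at (213,108), the bar tip at (234,195), the front V rest at (348,167) and the stop pad at (375,168). Next I'll turn these into positions using depth and rays.

```bash
cat > pump.py <<'E'
from h import *
d=np.load("pics/w1.npy");o=dict(np.load("pics/w1o.npz"));c=cam("wrist",o);p=cv2.imread("pics/w1.png")
cor=plane(c,[[150,94],[404,83],[395,223],[170,231]],.025)
print(cor.round(4),[np.linalg.norm(cor[i]-cor[(i+1)%4]).round(4) for i in range(4)])
P=dpts(c,d)
k=np.zeros(d.shape,bool);k[60:250,130:425]=1;k&=d>0
b=k&(abs(P[...,2]-.025)<.004);m=b.astype(np.uint8)
rc=cv2.minAreaRect((P[b][:,:2]*1000).astype(np.float32));print("base",rc)
B=cv2.boxPoints(rc)/1000
# pump frame axes from base rect
e=[B[(i+1)%4]-B[i] for i in range(2)];L=max(e,key=np.linalg.norm);ey=L/np.linalg.norm(L);ey*=np.sign(ey[1]);ex=np.array([ey[1],-ey[0]])
C=np.array(rc[0])/1000;print("ey",ey,"yaw",np.arctan2(-ey[0],ey[1]))
Q=np.stack([(P[...,:2]-C)@ex,(P[...,:2]-C)@ey,P[...,2]],-1)
m=(k&(P[...,2]>.034)).astype(np.uint8);n,l,s,_=cv2.connectedComponentsWithStats(m)
for i in range(1,n):
    if s[i,4]>25:
        q=Q[l==i];print(s[i],"x",np.percentile(q[:,0],[2,98]).round(4),"y",np.percentile(q[:,1],[2,98]).round(4),"z",np.percentile(q[:,2],[5,50,98]).round(4))
h=k&(P[...,2]>.118)
print("handle top",P[h].mean(0),cv2.minAreaRect((Q[h][:,:2]*1000).astype(np.float32)))
h=k&(abs(P[...,2]-.082)<.006)&(p.min(2)>120)
print("bar",cv2.minAreaRect((Q[h][:,:2]*1000).astype(np.float32)),P[h].mean(0))
E
python3 pump.py
```

```text
[[ 0.5681  0.2609  0.025 ]
 [ 0.6376 -0.0089  0.025 ]
 [ 0.4818 -0.0491  0.025 ]
 [ 0.4131  0.2216  0.025 ]] [np.float64(0.2786), np.float64(0.1609), np.float64(0.2793), np.float64(0.16)]
base ((526.0375366210938, 106.79942321777344), (164.8046417236328, 284.5415954589844), 14.2176513671875)
ey [-0.24560605  0.96936965] yaw 0.24814487
[ 165   89   79  110 3158] x [-0.0245  0.0663] y [0.0391 0.0976] z [0.0744 0.0894 0.1269]
[154 142  58   8 272] x [0.0196 0.0256] y [0.0765 0.1378] z [0.0341 0.035  0.0367]
[ 366  142   47   50 1747] x [-0.0299  0.0158] y [-0.1393 -0.0988] z [0.037  0.0529 0.0704]
[341 146  16  44 619] x [-0.0297  0.0154] y [-0.0818 -0.0699] z [0.037  0.0502 0.0581]
[160 160  33  31 746] x [-0.0211  0.0075] y [0.0969 0.1217] z [0.0419 0.0638 0.0674]
[161 194  57   7 237] x [-0.0402 -0.0341] y [0.0763 0.1378] z [0.0341 0.0349 0.0363]
handle top [0.56662644 0.16779137 0.12542746] ((54.31909942626953, 50.030052185058594), (29.78907585144043, 12.455412864685059), 3.9460673332214355)
bar ((15.061126708984375, 49.298004150390625), (88.48768615722656, 52.75885009765625), 24.324216842651367) [0.5276696  0.15499609 0.08227235]
```

The base measures 164.8 x 284.5 mm, which matches the given size. The pump origin is about (0.5245, 0.084) with yaw 0.248. The handle is at (0.5667, 0.168) with its top at 0.1254, and the bar sits at about -0.07 rad. I'll go to the handle.

```bash

python3 -m crank '[[[4.1,-2.7,0],[0,0,0]],[[4.0,-2.8,0],[0,0,0]],[[0,0,3],[0,0,-0.107]],[[0,0,3],[0,0,0]]]' 4.5
python3 -m crank '[[[0,0,0],[0,0,0]],[[0,0,0],[0,0,0]]]'
```

```text
clock: 2.45
tcp_pos: [0.5697, 0.1672, 0.1668]
orientation: [-3.101, -0.502, -0.004]
contact_force: [0.3, -0.5, -1.6]
grip_width: 0.0447
gripper_force: 0.0
clock: 2.65
tcp_pos: [0.5682, 0.1658, 0.167]
orientation: [3.102, 0.493, -0.001]
contact_force: [0.4, 0.0, -0.3]
grip_width: 0.0449
gripper_force: 0.0
```

```bash

python3 -m crank '[[[0,-0.2,2.5],[0,0,0]],[[0,0,2.5],[0,0,0]],[[0,0,1.9],[0,0,0]],[[0,0,0],[0,0,0]]]'
python3 -m crank '[[[0,0,0],[0,0,0]],[[0,0,0],[0,0,0]],[[0,0,0],[0,0,0]],[[0,0,0],[0,0,0]]]' 0 60
```

```text
clock: 3.05
tcp_pos: [0.5671, 0.168, 0.0972]
orientation: [3.102, 0.493, -0.002]
contact_force: [-0.4, -1.2, 1.4]
grip_width: 0.045
gripper_force: 0.0
clock: 3.45
tcp_pos: [0.5687, 0.1699, 0.0996]
orientation: [-3.102, -0.494, -0.005]
contact_force: [-0.5, -0.3, 8.3]
grip_width: 0.0107
gripper_force: 59.1
```

```bash

python3 -m crank '[[[0,0,-0.6],[0,0,0]],[[0,0,-0.7],[0,0,0]],[[0,0,-0.7],[0,0,0]],[[0,0,-0.7],[0,0,0]],[[0,0,0],[0,0,0]]]'

```

```text
clock: 3.95
tcp_pos: [0.5682, 0.1696, 0.1245]
orientation: [-3.101, -0.494, -0.003]
contact_force: [6.4, 4.0, -15.2]
grip_width: 0.011
gripper_force: 58.3
```

```bash

python3 -m crank '[[[0,0,-0.1],[0,0,0.14]],[[0,0,0],[0,0,0.14]],[[0,0,0],[0,0,0.14]],[[0,0,0],[0,0,0.14]],[[0,0,0],[0,0,0.14]]]'
python3 -m crank '[[[0,0,0],[0,0,0.14]],[[0,0,0],[0,0,0.14]],[[0,0,0],[0,0,0.14]],[[0,0,0],[0,0,0.14]],[[0,0,0],[0,0,0]]]'
python3 -m crank '[[[0,0,0.2],[0,0,0]],[[0,0,0.2],[0,0,0]],[[0,0,0.2],[0,0,0]],[[0,0,0.1],[0,0,0]],[[0,0,0],[0,0,0]]]'

```

```text
clock: 4.45
tcp_pos: [0.5681, 0.1676, 0.1244]
orientation: [3.081, -0.61, 0.002]
contact_force: [6.1, -1.8, -14.3]
grip_width: 0.0112
gripper_force: 58.4
clock: 4.95
tcp_pos: [0.567, 0.1664, 0.1239]
orientation: [2.793, -1.43, 0.001]
contact_force: [4.8, -3.5, -13.8]
grip_width: 0.0108
gripper_force: 58.4
clock: 5.45
tcp_pos: [0.5674, 0.1662, 0.1195]
orientation: [2.794, -1.429, 0.001]
contact_force: [-2.0, -7.0, 6.5]
grip_width: 0.0111
gripper_force: 61.8
```

```bash

python3 -m crank '[[[0,0,0],[0,0,0]],[[0,0,0],[0,0,0]],[[0,0,0],[0,0,0]]]' 4.5
python3 -m crank '[[[0,0,-3],[0,0,0]],[[0,0,-5],[0,0,0]],[[0,0,-4],[0,0,0]],[[0,0,0],[0,0,0]]]'
python3 - <<'E'
from h import *
o=monitor.get_obs();p,d=optics.grab_frame("wrist");cv2.imwrite("pics/w2.png",p[...,::-1]);c=cam("wrist",o);P=dpts(c,d)
h=(d>0)&(abs(P[...,2]-.146)<.01)&(np.linalg.norm(P[...,:2]-[.5667,.168],axis=-1)<.03)
print(o["tcp_pos"],P[h].mean(0),cv2.minAreaRect((P[h][:,:2]*1000).astype(np.float32)))
h=(d>0)&(abs(P[...,2]-.102)<.004)&(np.linalg.norm(P[...,:2]-[.5667,.168],axis=-1)<.1)
print(P[h].mean(0),cv2.minAreaRect((P[h][:,:2]*1000).astype(np.float32)))
E
```

```text
clock: 5.75
tcp_pos: [0.5675, 0.1699, 0.1187]
orientation: [-2.798, 1.427, -0.0]
contact_force: [-0.6, 0.3, 0.7]
grip_width: 0.0451
gripper_force: 0.0
clock: 6.15
tcp_pos: [0.5707, 0.171, 0.2449]
orientation: [-2.79, 1.424, -0.011]
contact_force: [0.3, 0.6, -1.0]
grip_width: 0.0454
gripper_force: 0.0
[0.57072452 0.17099723 0.2449125 ] [0.56697832 0.16736666 0.14522476] ((566.3150024414062, 168.12701416015625), (11.440324783325195, 29.858959197998047), 36.240875244140625)
[0.53865318 0.20718331 0.10176899] ((545.1181030273438, 197.87376403808594), (21.19873046875, 94.32807159423828), 35.97198486328125)
```

View pics/w2.png

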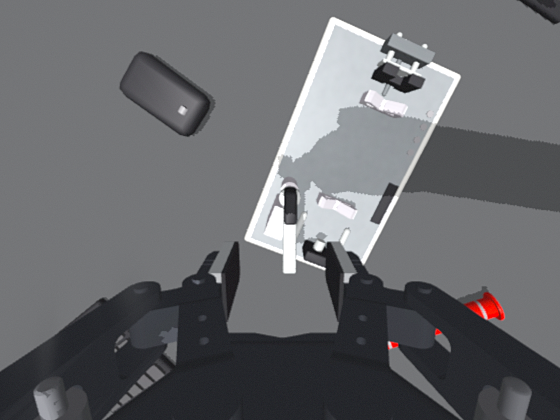

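The bar is parked, raised and pointing over the ledge at (290,240), at about 1.19 rad. Both V rests are visible, at (385,103) and (337,208). I'll refine the pump axis from this frame's rests later and go to the cartridge now.

```bash

python3 -m crank '[[[3.1,3.5,0],[0,0,0]],[[3.1,3.5,0],[0,0,0]],[[3.1,3.5,0],[0,0,0]],[[3.1,3.5,0],[0,0,0]],[[3.1,3.5,0],[0,0,0]]]' 6
python3 -m crank '[[[3.1,3.5,0],[0,0,0]],[[3.1,3.5,0],[0,0,0]],[[3.1,3.5,0],[0,0,0]],[[3.2,3.6,0],[0,0,0]],[[0,0,0],[0,0,0.124]]]'
python3 -m crank '[[[0,0,0],[0,0,0.124]],[[0,0,0],[0,0,0.124]],[[0,0,3],[0,0,0.124]],[[0,0,2],[0,0,0]],[[0,0,0],[0,0,0]]]'
cat > look.py <<'E'
from h import *
import sys
def barrel(z,near):
    o=monitor.get_obs();p,d=optics.grab_frame("wrist");cv2.imwrite("pics/"+sys.argv[1],p[...,::-1]);c=cam("wrist",o);P=dpts(c,d)
    h=(d>0)&(P[...,2]>z+.0035)&(P[...,2]<z+.02)&(p.min(2)>110)&(np.linalg.norm(P[...,:2]-near,axis=-1)<.11)
    X=P[h];q=X[:,:2].mean(0)
    body=X[np.linalg.norm(X[:,:2]-q,axis=1)<.07]
    q=body[:,:2].mean(0);e=np.linalg.svd(body[:,:2]-q,full_matrices=0)[2][0];e*=np.sign(e[1])
    n=np.array([e[1],-e[0]]);s=(X[:,:2]-q)@e;t=(X[:,:2]-q)@n
    print("tcp",o["tcp_pos"],o["orientation"]);print("axis pt",q,"e",e,"s",np.percentile(s,[.5,99.5]),"t",np.percentile(t,[2,98]),"ztop",np.percentile(body[:,2],98))
    for a in np.arange(-.1,.1,.01):
        k=(s>=a)&(s<a+.01)
        if k.any():print(round(a,2),t[k].min().round(4),t[k].max().round(4),X[k,2].max().round(4))
    return q,e
if __name__=="__main__": barrel(float(sys.argv[2]),np.array([float(sys.argv[3]),float(sys.argv[4])]))
E
python3 look.py w3.png .046 .479 -.242
```

```text
clock: 6.7
tcp_pos: [0.515, -0.0604, 0.237]
orientation: [2.798, -1.427, -0.003]
contact_force: [0.1, 0.3, 0.2]
grip_width: 0.0598
gripper_force: 0.0
clock: 7.2
tcp_pos: [0.4718, -0.2503, 0.2371]
orientation: [2.692, -1.612, -0.002]
contact_force: [-0.4, -0.5, -0.4]
grip_width: 0.0598
gripper_force: 0.0
clock: 7.7
tcp_pos: [0.473, -0.2414, 0.1846]
orientation: [2.36, -2.069, -0.011]
contact_force: [-0.6, 0.6, -0.3]
grip_width: 0.0601
gripper_force: 0.0
tcp [ 0.47303479 -0.24143047  0.18458284] [ 2.36034239 -2.06875171 -0.01105172]
axis pt [ 0.47889284 -0.25456189] e [-0.1374797   0.99050458] s [-0.08276438  0.09664783] t [-0.01265231  0.01293724] ztop 0.060981419697303765
-0.09 -0.0034 0.0029 0.0519
-0.08 -0.0132 0.0128 0.0622
-0.07 -0.0133 0.0131 0.062
-0.06 -0.0133 0.0134 0.0615
-0.05 -0.0133 0.0135 0.0619
-0.04 -0.0134 0.0128 0.0616
-0.03 -0.0134 0.0131 0.0618
-0.02 -0.0134 0.0133 0.0615
-0.01 -0.0125 0.0134 0.0614
-0.0 -0.0125 0.0127 0.0615
0.01 -0.0125 0.013 0.0614
0.02 -0.0126 0.0132 0.0614
0.03 -0.0126 0.0133 0.0612
0.04 -0.0126 0.0125 0.061
0.05 -0.0126 0.0127 0.0618
0.06 -0.0127 0.013 0.0616
0.07 -0.0127 0.0132 0.0609
0.08 -0.0127 0.0133 0.0613
0.09 -0.019 0.0187 0.066
```

View pics/w3.png

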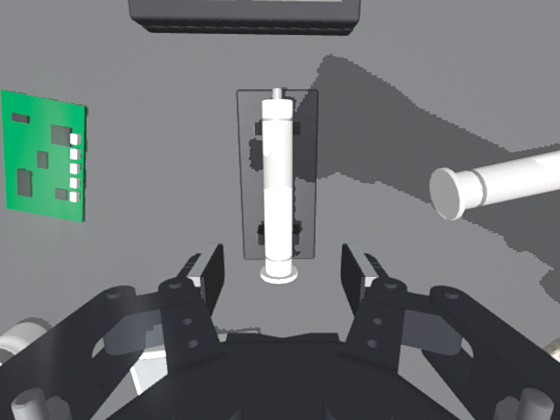

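The wrist view shows the cartridge with its nozzle at (277,92) and flange at (279,272). Its centre is (0.4773,-0.2431) and it measures 180 mm overall with the nozzle, as it should. I'll descend and grip 12 mm nozzle-side of centre.

```bash

python3 -m crank '[[[1.4,-0.4,4],[0,0,-0.006]],[[0,0,4],[0,0,0]],[[0,0,4],[0,0,0]],[[0,0,0],[0,0,0]],[[0,0,0],[0,0,0]]]'

```

```text
clock: 8.25
tcp_pos: [0.4818, -0.2565, 0.0692]
orientation: [2.368, -2.064, -0.0]
contact_force: [1.2, -0.5, 0.5]
grip_width: 0.0598
gripper_force: 0.0
```

```bash

python3 -m crank '[[[-0.2,0.25,2],[0,0,0]],[[0,0,2.1],[0,0,0]],[[0,0,0],[0,0,0]]]'
python3 -m crank '[[[0,0,0],[0,0,0]],[[0,0,0],[0,0,0]],[[0,0,0],[0,0,0]],[[0,0,0],[0,0,0]]]' 0 40
python3 -m crank '[[[0,0,-2],[0,0,0]],[[0,0,-4],[0,0,0]],[[0,0,-4],[0,0,0]],[[0,0,-3],[0,0,0]],[[0,0,0],[0,0,0]]]'

```

```text
clock: 8.55
tcp_pos: [0.4791, -0.2546, 0.0282]
orientation: [-2.368, 2.064, -0.001]
contact_force: [-0.0, -0.1, 0.5]
grip_width: 0.0602
gripper_force: 0.0
clock: 8.95
tcp_pos: [0.4786, -0.2555, 0.0294]
orientation: [2.367, -2.065, 0.002]
contact_force: [-4.2, 0.0, 10.6]
grip_width: 0.0265
gripper_force: 38.7
clock: 9.45
tcp_pos: [0.4817, -0.2562, 0.163]
orientation: [-2.365, 2.063, -0.015]
contact_force: [0.5, -0.7, -1.4]
grip_width: 0.0264
gripper_force: 39.7
```

```bash

python3 -m crank '[[[-4.3,-1.1,0],[0,0,0]],[[-4.3,-1.1,0],[0,0,0]],[[-4.3,-1.1,0],[0,0,0]],[[-4.3,-1.1,0],[0,0,0]],[[-4.3,-1.1,0],[0,0,0]]]'
python3 -m crank '[[[-4.3,-1.1,0],[0,0,0]],[[-4.3,-1.1,0],[0,0,0]],[[-4.2,-1.1,0],[0,0,0]],[[0,0,0],[0,0,-0.111]],[[0,0,0],[0,0,0]]]'
python3 -m crank '[[[0,0,0],[0,0,0]],[[0,0,0],[0,0,0]]]'
python3 - <<'E'
from h import *
o=monitor.get_obs();p,d=optics.grab_frame("wrist");cv2.imwrite("pics/w4.png",p[...,::-1]);np.save("pics/w4.npy",d)
c=cam("wrist",o);P=dpts(c,d);print(o["tcp_pos"],o["orientation"])
C=np.array([.5245,.0839]);ey=np.array([-.2456,.9694]);ex=np.array([.9694,.2456])
Q=np.stack([(P[...,:2]-C)@ex,(P[...,:2]-C)@ey,P[...,2]],-1)
def st(n,k):
    q=Q[k&(d>0)];print(n,len(q),"x",np.percentile(q[:,0],[2,50,98]).round(4),"y",np.percentile(q[:,1],[1,50,99]).round(4),"z",np.percentile(q[:,2],[2,98]).round(4)) if len(q) else print(n,0)
x,y,z=Q[...,0],Q[...,1],Q[...,2]
st("frontrest",(abs(x)<.035)&(abs(y+.054)<.011)&(z>.034)&(z<.062))
st("rearrest",(abs(x)<.035)&(abs(y-.072)<.011)&(z>.034)&(z<.062))
st("stop",(abs(x)<.035)&(y<-.065)&(z>.034)&(z<.08))
st("padtop",(abs(x)<.035)&(y<-.065)&(z>.064)&(z<.08))
b=(p.min(2)>110)&(z>.16)&(z<.21)&(abs(x)<.04)
st("barrel",b)
X=Q[b&(d>0)]
for a in np.arange(-.08,.12,.01):
    k=(X[:,1]>=a)&(X[:,1]<a+.01)
    if k.sum()>5:print(a.round(2),X[k,0].min().round(4),X[k,0].max().round(4),X[k,2].max().round(4))
E
```

```text
clock: 9.95
tcp_pos: [0.5031, -0.0374, 0.1574]
orientation: [-2.368, 2.063, 0.002]
contact_force: [0.8, -0.3, -1.8]
grip_width: 0.0267
gripper_force: 39.6
clock: 10.45
tcp_pos: [0.5149, 0.063, 0.1556]
orientation: [2.483, -1.919, -0.006]
contact_force: [-0.1, -0.8, -1.0]
grip_width: 0.0267
gripper_force: 39.6
clock: 10.65
tcp_pos: [0.5151, 0.0578, 0.1558]
orientation: [2.471, -1.936, -0.007]
contact_force: [-0.1, -0.2, -0.2]
grip_width: 0.0266
gripper_force: 39.6
[0.51513914 0.05777037 0.15581804] [ 2.47095357 -1.93641646 -0.00697062]
frontrest 203 x [0.0118 0.0163 0.0214] y [-0.0599 -0.0549 -0.048 ] z [0.0381 0.0589]
rearrest 18 x [0.0124 0.0126 0.0141] y [0.0678 0.0734 0.0779] z [0.0528 0.0559]
stop 940 x [-0.0248  0.0134  0.0228] y [-0.1238 -0.1104 -0.0771] z [0.0419 0.0704]
padtop 200 x [0.0101 0.0155 0.0206] y [-0.0868 -0.0823 -0.077 ] z [0.0682 0.0709]
barrel 14977 x [-0.0277 -0.0146 -0.0013] y [-0.1053 -0.0562  0.0025] z [0.1749 0.1873]
-0.08 -0.0286 -0.0009 0.1879
-0.07 -0.0284 -0.0008 0.1883
-0.06 -0.0285 -0.001 0.1882
-0.05 -0.0284 -0.0007 0.1877
-0.04 -0.0345 0.0212 0.2071
-0.03 -0.0308 0.0124 0.1933
-0.02 -0.03 0.0012 0.2041
-0.01 -0.0282 -0.0005 0.1876
-0.0 -0.028 -0.0005 0.1873
```

View pics/w4.png

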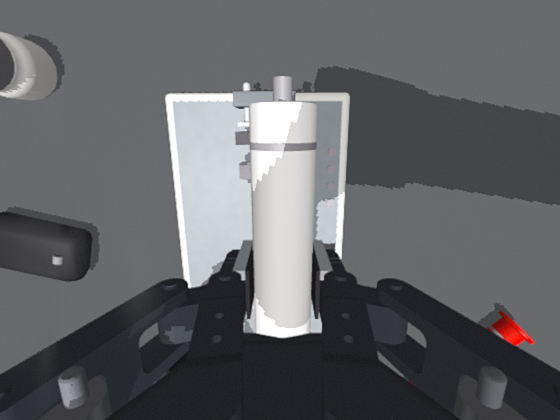

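The wrist view shows the cartridge gripped and level, aligned with the channel. Its nozzle is at (283,90), and the left pad cheek is visible at (243,138). The pad face is at about pump y -77 mm. I'll move over the laying spot (centre at +24 mm) and lower most of the way.

```bash

python3 -m crank '[[[-1.8,-0.7,0],[0,0,-0.007]],[[-1.7,-0.7,0],[0,0,0]],[[0,0,3],[0,0,0]],[[0,0,3],[0,0,0]],[[0,0,3],[0,0,0]]]'
python3 -m crank '[[[0,0,1],[0,0,0]],[[0,0,0],[0,0,0]],[[0,0,0],[0,0,0]]]'

```

```text
clock: 11.2
tcp_pos: [0.5202, 0.0957, 0.065]
orientation: [2.48, -1.927, -0.006]
contact_force: [-0.2, 0.6, -0.3]
grip_width: 0.0269
gripper_force: 39.7
clock: 11.5
tcp_pos: [0.5206, 0.0964, 0.0567]
orientation: [2.482, -1.924, -0.005]
contact_force: [0.2, -0.7, -0.5]
grip_width: 0.0267
gripper_force: 39.6
```

```bash

python3 -m crank '[[[0,0,0.5],[0,0,0]],[[0,0,0.4],[0,0,0]],[[0,0,0.2],[0,0,0]],[[0,0,0.1],[0,0,0]],[[0,0,0],[0,0,0]]]'
python3 -m crank '[[[0,0,0.1],[0,0,0]],[[0,0,0],[0,0,0]],[[0,0,0.1],[0,0,0]],[[0,0,0],[0,0,0]]]'

```

```text
clock: 12.0
tcp_pos: [0.5197, 0.0975, 0.044]
orientation: [2.483, -1.921, -0.007]
contact_force: [-1.7, -0.4, 2.0]
grip_width: 0.0263
gripper_force: 40.1
clock: 12.4
tcp_pos: [0.5198, 0.0975, 0.0437]
orientation: [2.484, -1.922, -0.009]
contact_force: [-9.1, -0.5, 25.1]
grip_width: 0.0268
gripper_force: 42.3
```

```bash

python3 -m crank '[[[0,0,-0.17],[0,0,0]],[[0,0,0],[0,0,0]]]'
python3 -m crank '[[[0,0,0],[0,0,0]],[[0,0,0],[0,0,0]],[[0,0,0],[0,0,0]]]' 3.6

```

```text
clock: 12.6
tcp_pos: [0.5197, 0.0975, 0.0439]
orientation: [2.483, -1.921, -0.007]
contact_force: [-3.3, 0.7, 9.1]
grip_width: 0.0264
gripper_force: 40.7
clock: 12.9
tcp_pos: [0.5196, 0.0972, 0.0432]
orientation: [2.483, -1.92, -0.006]
contact_force: [0.5, -0.5, 0.2]
grip_width: 0.0358
gripper_force: 0.0
```

```bash

python3 -m crank '[[[0,0,0],[0,0,0]],[[0,0,0],[0,0,0]],[[0,0,0],[0,0,0]]]' 0 25
python3 look.py w5.png .060 .516 .11
```

```text
clock: 13.2
tcp_pos: [0.5194, 0.0971, 0.0433]
orientation: [2.482, -1.921, -0.007]
contact_force: [-1.9, 0.0, 1.6]
grip_width: 0.0271
gripper_force: 24.5
tcp [0.5193648  0.09712939 0.04330077] [ 2.48238345 -1.92082249 -0.00720539]
axis pt [0.527741   0.06760996] e [-0.24581145  0.96931766] s [-0.05224077  0.05747977] t [-0.01274297  0.01250255] ztop 0.07487723388161345
-0.07 -0.0221 0.0219 0.0699
-0.06 -0.0034 0.0036 0.0665
-0.05 -0.0136 0.0132 0.0761
-0.04 -0.0136 0.0133 0.076
-0.03 -0.0136 0.0134 0.0762
-0.02 -0.0136 0.0133 0.0758
-0.01 -0.0137 0.0132 0.0756
-0.0 -0.0136 0.0133 0.076
0.01 -0.0135 0.0134 0.0756
0.02 -0.027 0.0273 0.0763
0.03 -0.0133 0.0136 0.0769
0.04 -0.0136 0.0138 0.0762
0.05 -0.0136 0.0133 0.0754
0.06 -0.0131 0.0129 0.0661
0.08 0.0548 0.0592 0.0668
```

The cartridge is seated (axis about 60 mm up, parallel to the channel, about 18 mm from the pad). I'll slide it towards the pad and watch the force.

```bash

python3 -m crank '[[[0.3,0,0],[0,0,0]],[[0.3,0,0],[0,0,0]],[[0.3,0,0],[0,0,0]],[[0.3,0,0],[0,0,0]],[[0,0,0],[0,0,0]]]'
python3 -m crank '[[[0.1,0,0],[0,0,0]],[[0.1,0,0],[0,0,0]],[[0,0,0],[0,0,0]]]'
python3 -m crank '[[[0.1,0,0],[0,0,0]],[[0.1,0,0],[0,0,0]],[[0,0,0],[0,0,0]]]'

```

```text
clock: 13.75
tcp_pos: [0.5225, 0.0848, 0.0433]
orientation: [2.482, -1.921, -0.007]
contact_force: [-3.7, -0.3, 3.0]
grip_width: 0.0267
gripper_force: 24.5
clock: 14.05
tcp_pos: [0.5227, 0.0839, 0.0433]
orientation: [2.483, -1.92, -0.008]
contact_force: [-3.8, 2.3, 4.4]
grip_width: 0.0271
gripper_force: 24.7
clock: 14.35
tcp_pos: [0.5232, 0.082, 0.0433]
orientation: [2.483, -1.92, -0.008]
contact_force: [-4.4, 4.0, 4.3]
grip_width: 0.027
gripper_force: 24.7
```

```bash

python3 -m crank '[[[0.05,0,0],[0,0,0]],[[0,0,0],[0,0,0]]]'
python3 -m crank '[[[0.05,0,0],[0,0,0]],[[0,0,0],[0,0,0]]]'
python3 -m crank '[[[0.05,0,0],[0,0,0]],[[0,0,0],[0,0,0]]]'

```

```text
clock: 14.55
tcp_pos: [0.5233, 0.0817, 0.0433]
orientation: [2.483, -1.92, -0.009]
contact_force: [-4.5, 3.5, 4.8]
grip_width: 0.027
gripper_force: 24.7
clock: 14.75
tcp_pos: [0.5234, 0.0814, 0.0433]
orientation: [2.483, -1.92, -0.009]
contact_force: [-4.3, 3.8, 5.3]
grip_width: 0.027
gripper_force: 24.7
clock: 14.95
tcp_pos: [0.5235, 0.081, 0.0433]
orientation: [2.483, -1.92, -0.009]
contact_force: [-5.2, 4.4, 4.6]
grip_width: 0.0269
gripper_force: 24.8
```

```bash

python3 -m crank '[[[0.05,0,0],[0,0,0]],[[0,0,0],[0,0,0]]]'
python3 -m crank '[[[0.05,0,0],[0,0,0]],[[0,0,0],[0,0,0]]]'
python3 -m crank '[[[0.05,0,0],[0,0,0]],[[0,0,0],[0,0,0]]]'

```

```text
clock: 15.15
tcp_pos: [0.5236, 0.0805, 0.0433]
orientation: [2.483, -1.92, -0.009]
contact_force: [-5.1, 2.7, 2.6]
grip_width: 0.0272
gripper_force: 24.8
clock: 15.35
tcp_pos: [0.5237, 0.0802, 0.0433]
orientation: [2.483, -1.92, -0.009]
contact_force: [-5.8, 4.7, 4.3]
grip_width: 0.0273
gripper_force: 24.8
clock: 15.55
tcp_pos: [0.5238, 0.0797, 0.0433]
orientation: [2.483, -1.92, -0.009]
contact_force: [-5.4, 4.7, 5.1]
grip_width: 0.027
gripper_force: 24.8
```

```bash

python3 -m crank '[[[0,0.05,-0.04],[0,0,0]],[[0,0,0],[0,0,0]]]'
python3 -m crank '[[[0.05,0,0],[0,0,0]],[[0,0,0],[0,0,0]]]'
python3 -m crank '[[[0.05,0,0],[0,0,0]],[[0,0,0],[0,0,0]]]'

```

```text
clock: 15.75
tcp_pos: [0.5242, 0.0785, 0.0437]
orientation: [2.483, -1.921, -0.005]
contact_force: [-1.3, 2.5, -2.1]
grip_width: 0.0271
gripper_force: 24.7
clock: 15.95
tcp_pos: [0.5243, 0.0781, 0.0437]
orientation: [2.483, -1.921, -0.006]
contact_force: [-0.8, 1.7, -1.6]
grip_width: 0.027
gripper_force: 24.7
clock: 16.15
tcp_pos: [0.5243, 0.078, 0.0437]
orientation: [2.483, -1.921, -0.007]
contact_force: [-0.7, 3.2, -1.3]
grip_width: 0.0269
gripper_force: 24.7
```

```bash

python3 -m crank '[[[0.03,0,0],[0,0,0]],[[0,0,0],[0,0,0]]]'
python3 -m crank '[[[0.03,0,0],[0,0,0]],[[0,0,0],[0,0,0]]]'

```

```text
clock: 16.35
tcp_pos: [0.5242, 0.0779, 0.0438]
orientation: [2.484, -1.921, -0.007]
contact_force: [-1.7, 3.6, -0.8]
grip_width: 0.0273
gripper_force: 24.7
clock: 16.55
tcp_pos: [0.5243, 0.0779, 0.0438]
orientation: [2.484, -1.92, -0.008]
contact_force: [-1.4, 4.3, -1.0]
grip_width: 0.0269
gripper_force: 24.7
```

```bash

python3 -m crank '[[[0.05,0,0],[0,0,0]],[[0,0,0],[0,0,0]]]'
python3 -m crank '[[[0.05,0,0],[0,0,0]],[[0,0,0],[0,0,0]]]'
python3 -m crank '[[[0.04,0,0],[0,0,0]],[[0,0,0],[0,0,0]]]'

```

```text
clock: 16.75
tcp_pos: [0.5242, 0.0778, 0.0437]
orientation: [2.484, -1.92, -0.008]
contact_force: [-1.1, 7.5, -1.3]
grip_width: 0.0273
gripper_force: 24.7
clock: 16.95
tcp_pos: [0.5242, 0.0778, 0.0437]
orientation: [2.485, -1.92, -0.009]
contact_force: [-1.8, 7.0, -1.3]
grip_width: 0.027
gripper_force: 24.7
clock: 17.15
tcp_pos: [0.5243, 0.0778, 0.0437]
orientation: [2.485, -1.92, -0.01]
contact_force: [-3.0, 8.0, -0.7]
grip_width: 0.0269
gripper_force: 24.7
```

The pad is bottomed out: the TCP no longer moves and the axial force is about 8.5 N. If I let go here, the 2 N spring could throw the barrel back, so I'll hold a moment, ease back about 2.7 mm while gripped, then release.

```bash

python3 -m crank '[[[0,0,0],[0,0,0]],[[0,0,0.03],[0,0,0]],[[-0.1,0,0],[0,0,0]],[[-0.1,0,0],[0,0,0]],[[0,0,0],[0,0,0]]]'
python3 -m crank '[[[-0.1,0,0],[0,0,0]],[[0,0,0],[0,0,0]]]'

```

```text
clock: 17.65
tcp_pos: [0.5242, 0.0779, 0.0435]
orientation: [2.483, -1.921, -0.007]
contact_force: [-0.7, 3.5, -1.6]
grip_width: 0.027
gripper_force: 24.7
clock: 17.85
tcp_pos: [0.5242, 0.0783, 0.0435]
orientation: [2.483, -1.921, -0.005]
contact_force: [0.9, 1.2, -1.2]
grip_width: 0.0271
gripper_force: 24.7
```

```bash

python3 -m crank '[[[-0.1,0,0],[0,0,0]],[[0,0,0.03],[0,0,0]]]'
python3 -m crank '[[[-0.1,0,0],[0,0,0]],[[0,0,0],[0,0,0]]]'

```

```text
clock: 18.05
tcp_pos: [0.5239, 0.0793, 0.0433]
orientation: [2.482, -1.921, -0.006]
contact_force: [-1.8, 0.4, 3.3]
grip_width: 0.0268
gripper_force: 25.1
clock: 18.25
tcp_pos: [0.5237, 0.08, 0.0434]
orientation: [2.482, -1.922, -0.005]
contact_force: [-0.8, -0.5, 0.7]
grip_width: 0.0273
gripper_force: 24.9
```

```bash

python3 -m crank '[[[-0.05,0,0],[0,0,0]],[[0,0,0],[0,0,0]]]'
python3 -m crank '[[[0,0,0],[0,0,0]],[[0,0,0],[0,0,0]],[[0,0,0],[0,0,0]]]' 4
python3 look.py w6.png .060 .516 .10 | head -8
```

```text
clock: 18.45
tcp_pos: [0.5235, 0.0806, 0.0433]
orientation: [2.482, -1.921, -0.006]
contact_force: [0.2, -1.3, 2.4]
grip_width: 0.0269
gripper_force: 25.0
clock: 18.75
tcp_pos: [0.5232, 0.0815, 0.0431]
orientation: [2.483, -1.92, -0.007]
contact_force: [-0.3, 0.3, -0.7]
grip_width: 0.04
gripper_force: 0.0
tcp [0.52317807 0.08145106 0.04305697] [ 2.48337429 -1.92019754 -0.00709817]
axis pt [0.53190957 0.05122347] e [-0.25034292  0.96815723] s [-0.05389872  0.05717847] t [-0.01285572  0.01250511] ztop 0.07492701674831374
-0.06 -0.0184 0.0217 0.071
-0.05 -0.0138 0.0216 0.0756
-0.04 -0.0138 0.0131 0.0763
-0.03 -0.0138 0.0136 0.0764
-0.02 -0.0136 0.0132 0.0759
-0.01 -0.0137 0.0133 0.0759
```

```bash
python3 - <<'E'
import cv2
p=cv2.imread("pics/w6.png");cv2.imwrite("pics/c6.png",cv2.resize(p[40:190,190:370],(720,600),interpolation=cv2.INTER_CUBIC))
E
```

```text
(no output)
```

View pics/c6.png

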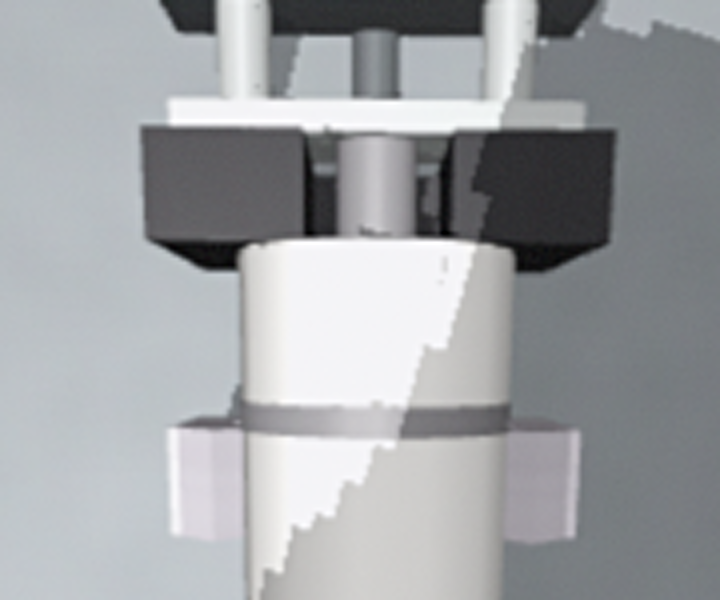

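The crop shows the barrel's shoulder (375,240) flush with the pad cheeks, with the nozzle in the slot. Now back to the handle.

```bash

python3 -m crank '[[[0,0,-2],[0,0,0]],[[0,0,-4],[0,0,0]],[[0,0,-4.5],[0,0,0]],[[0,0,-4.5],[0,0,0]],[[0,0,0],[0,0,0]]]'
python3 -m crank '[[[-3.7,-3.2,0],[0,0,0]],[[-3.6,-3.2,0],[0,0,0]],[[0,0,0],[0,0,-0.127]],[[0,0,0],[0,0,-0.126]],[[0,0,0],[0,0,-0.126]]]'
python3 -m crank '[[[0,0,0],[0,0,0]],[[0,0,0],[0,0,0]]]' 4.5

```

```text
clock: 19.3
tcp_pos: [0.5277, 0.0814, 0.1987]
orientation: [-2.479, 1.919, -0.001]
contact_force: [0.5, 0.1, -0.2]
grip_width: 0.0402
gripper_force: 0.0
clock: 19.8
tcp_pos: [0.5671, 0.1683, 0.192]
orientation: [2.804, -1.409, -0.008]
contact_force: [-0.7, -0.4, 1.2]
grip_width: 0.0398
gripper_force: 0.0
clock: 20.0
tcp_pos: [0.5674, 0.1677, 0.1927]
orientation: [2.798, -1.424, -0.008]
contact_force: [-0.1, -0.6, -0.3]
grip_width: 0.045
gripper_force: 0.0
```

```bash

python3 -m crank '[[[0,0,2.5],[0,0,0]],[[0,0,2.5],[0,0,0]],[[0,0,2.4],[0,0,0]],[[0,0,0],[0,0,0]]]'
python3 -m crank '[[[0,0,0],[0,0,0]],[[0,0,0],[0,0,0]],[[0,0,0],[0,0,0]],[[0,0,0],[0,0,0]]]' 0 60

```

```text
clock: 20.4
tcp_pos: [0.5648, 0.1673, 0.116]
orientation: [2.795, -1.42, -0.013]
contact_force: [-0.4, -0.1, -0.4]
grip_width: 0.0449
gripper_force: 0.0
clock: 20.8
tcp_pos: [0.5673, 0.1671, 0.1205]
orientation: [2.8, -1.421, -0.007]
contact_force: [-4.2, -3.3, 6.8]
grip_width: 0.0111
gripper_force: 58.8
```

```bash

python3 -m crank '[[[0,0,-0.3],[0,0,0]],[[0,0,-0.4],[0,0,0]],[[0,0,-0.3],[0,0,0]],[[0,0,0],[0,0,0]]]'

```

```text
clock: 21.2
tcp_pos: [0.5669, 0.1672, 0.1287]
orientation: [2.8, -1.419, -0.007]
contact_force: [1.9, -2.6, -14.9]
grip_width: 0.0111
gripper_force: 58.3
```

```bash

python3 -m crank '[[[0,0,0],[0,0,-0.14]],[[0,0,0],[0,0,-0.14]],[[0,0,0],[0,0,-0.14]],[[0,0,0],[0,0,-0.14]],[[0,0,0],[0,0,-0.14]]]'
python3 -m crank '[[[0,0,0],[0,0,-0.14]],[[0,0,0],[0,0,-0.14]],[[0,0,0],[0,0,-0.14]],[[0,0,0],[0,0,-0.066]],[[0,0,0],[0,0,0]]]'

```

```text
clock: 21.7
tcp_pos: [0.5676, 0.1684, 0.1287]
orientation: [-3.12, 0.364, 0.007]
contact_force: [3.7, 0.1, -14.6]
grip_width: 0.0109
gripper_force: 58.3
clock: 22.2
tcp_pos: [0.5675, 0.1693, 0.1289]
orientation: [-3.114, -0.39, 0.006]
contact_force: [3.7, 3.6, -15.0]
grip_width: 0.0111
gripper_force: 58.4
```

```bash

python3 -m crank '[[[0,0,0.4],[0,0,0]],[[0,0,0.4],[0,0,0]],[[0,0,0.4],[0,0,0]],[[0,0,0.4],[0,0,0]],[[0,0,0.3],[0,0,0]]]'
python3 -m crank '[[[0,0,0.1],[0,0,0]],[[0,0,0.1],[0,0,0]],[[0,0,0.1],[0,0,0]],[[0,0,0],[0,0,0]]]'

```

```text
clock: 22.7
tcp_pos: [0.5676, 0.1693, 0.1099]
orientation: [-3.115, -0.388, 0.006]
contact_force: [2.6, 3.6, -12.8]
grip_width: 0.0112
gripper_force: 58.8
clock: 23.1
tcp_pos: [0.5676, 0.1693, 0.1071]
orientation: [-3.115, -0.388, 0.006]
contact_force: [2.8, 4.2, -12.0]
grip_width: 0.0109
gripper_force: 58.9
```

```bash

python3 -m crank '[[[0,0,0.1],[0,0,0]],[[0,0,0.1],[0,0,0]],[[0,0,0.1],[0,0,0]],[[0,0,0],[0,0,0]]]'
python3 -m crank '[[[0,0,0.05],[0,0,0]],[[0,0,0.05],[0,0,0]],[[0,0,0],[0,0,0]]]'

```

```text
clock: 23.5
tcp_pos: [0.5677, 0.1693, 0.1045]
orientation: [-3.115, -0.388, 0.005]
contact_force: [2.0, 5.1, -8.2]
grip_width: 0.0109
gripper_force: 59.3
clock: 23.8
tcp_pos: [0.5679, 0.1693, 0.1041]
orientation: [-3.114, -0.388, 0.005]
contact_force: [1.3, 5.9, -3.8]
grip_width: 0.0111
gripper_force: 60.1
```

```bash

python3 -m crank '[[[0,-0.1,0.05],[0,0,0]],[[0,0,0],[0,0,0]]]'
python3 -m crank '[[[0,0,0],[0,0,0]],[[0,0,0],[0,0,0]],[[0,0,0],[0,0,0]]]' 4.0
python3 -m crank '[[[0,0,-3],[0,0,0]],[[0,0,-5],[0,0,0]],[[0,0,-5],[0,0,0]],[[0,0,-3],[0,0,0]],[[0,0,0],[0,0,0]]]'
python3 - <<'E'
from h import *
o=monitor.get_obs();p,d=optics.grab_frame("wrist");cv2.imwrite("pics/w7.png",p[...,::-1]);c=cam("wrist",o);P=dpts(c,d)
h=(d>0)&(abs(P[...,2]-.128)<.01)&(np.linalg.norm(P[...,:2]-[.5667,.168],axis=-1)<.03)
print(P[h].mean(0),cv2.minAreaRect((P[h][:,:2]*1000).astype(np.float32)))
E
```

```text
clock: 24.0
tcp_pos: [0.568, 0.1694, 0.1038]
orientation: [-3.115, -0.388, 0.004]
contact_force: [1.6, 2.9, 2.0]
grip_width: 0.0109
gripper_force: 60.9
clock: 24.3
tcp_pos: [0.5667, 0.1678, 0.1025]
orientation: [-3.117, -0.387, 0.009]
contact_force: [0.0, 0.5, 0.2]
grip_width: 0.0404
gripper_force: 0.0
clock: 24.8
tcp_pos: [0.5703, 0.1687, 0.2677]
orientation: [-3.114, -0.387, -0.006]
contact_force: [0.0, 0.1, -0.1]
grip_width: 0.04
gripper_force: 0.0
[0.56802254 0.1689843  0.12818149] ((567.2322387695312, 168.832763671875), (29.337890625, 11.175294876098633), 14.31326675415039)
```

View pics/w7.png

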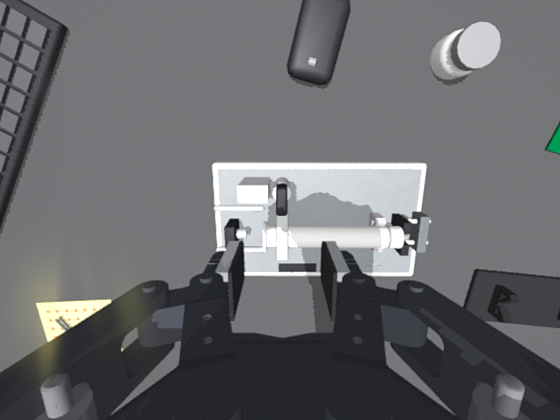

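The bar is back square (about 0 rad) with the post about 3 mm up, lying across the barrel at (282,235). I'll take one closer, edge-on look at the shoulder and pad before handing in.

```bash

python3 -m crank '[[[-1.5,4,0],[0,0,0]],[[-1.5,4,0],[0,0,0]],[[-1.5,4,0],[0,0,0]],[[-1.5,3.2,3],[0,0,0]],[[0,0,4.5],[0,0,0]]]'
python3 -m crank '[[[0,0,3],[0,0,0]],[[0,0,0],[0,0,0]],[[0,0,0],[0,0,0]]]' 8
python3 - <<'E'
from h import *
o=monitor.get_obs();p,d=optics.grab_frame("wrist");cv2.imwrite("pics/w8.png",p[...,::-1])
c=cam("wrist",o);u=pix(c,[[.5245+.2456*.078,.0839-.9694*.078,.07]])[0].astype(int);print(u)
x,y=np.clip(u-[90,60],0,None);cv2.imwrite("pics/c8.png",cv2.resize(p[y-0:y+120,x:x+180][...,::-1],(800,533),interpolation=cv2.INTER_CUBIC))
E
```

```text
clock: 25.35
tcp_pos: [0.5465, -0.0001, 0.1879]
orientation: [3.118, 0.375, -0.002]
contact_force: [0.8, 0.3, -0.7]
grip_width: 0.0399
gripper_force: 0.0
clock: 25.65
tcp_pos: [0.5457, 0.0064, 0.157]
orientation: [-3.117, -0.388, 0.011]
contact_force: [-1.0, -0.7, -0.1]
grip_width: 0.0797
gripper_force: 0.0
[279 213]
```

View pics/c8.png

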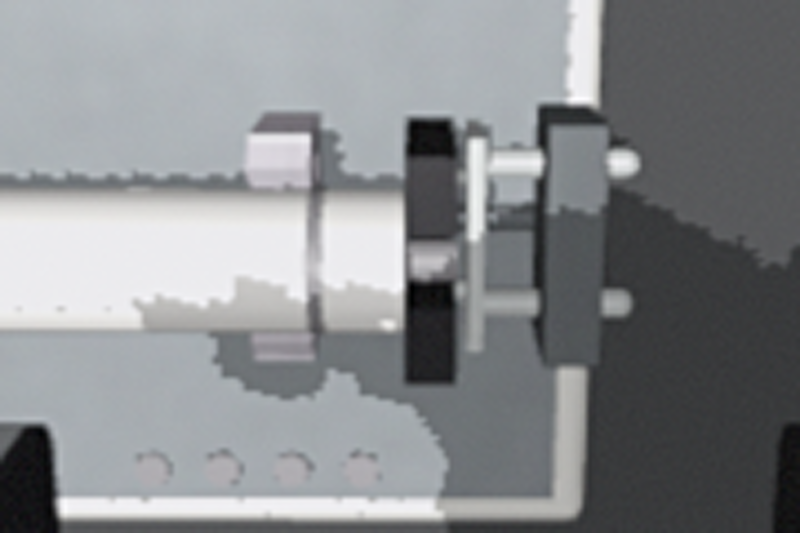

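The shoulder is flush on the pad at (405,255), and the small gap behind the pad shows the spring is still partly compressed. The gripper is clear of everything, so I'll hand in.

```bash
python3 -c "
from bench import r
print(r.hand_in())"
```

```text
the job is handed in; nothing more can be done
None
```

The cartridge is loaded, pressed home at about 8.5 N and clamped under the square bar, still touching the pad; I handed the job in at about 26 s, but no verdict came back.

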